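# Set the jig's sliding stop to a carton and lock it

## Robot

A 6-joint arm with a two-finger parallel gripper is mounted at the origin on a cart in front of the work surface, level with it; the furniture and walls round the work are solid. World frame = base frame: x ahead of the robot, y to its left, z up, the work surface at z = 0. Lengths are in mm, angles in rad, forces in N, time in s.
With the tool pointing down it reaches from about 400 to 925 mm from the base axis. Payload 12.5 kg.
Tool frame: the origin (TCP) lies at the very end of the fingers, on their centre line; the grasp point (between the pads) lies 19 mm behind it; z points along the fingers, y is the line along which they close (so a half turn about z gives the same grasp; the last joint's range is limited). The gripper opens to 95 mm and grips with 3 to 60 N. Pads are 20 mm wide; open, the fingers measure 119 mm over their backs; the gripper's body (75 mm by 180 mm) begins 59 mm behind the grasp point.
Start: joints at [1.216, 0.491, 1.559, -0, 1.092, -0.106], TCP at [153.883, 605.778, 214.661] pointing down, gripper open.
Joint ranges: [-3.1, 3.1], [-0.84, 2.19], [0.05, 2.79], [-1.13, 4.28], [0.06, 2.93], [-2.69, 2.69]. Speed limits (rad/s): [2.22, 2.22, 2.79, 3.14, 3.14, 3.14].

## Interface

Orientations are given as [roll, pitch, yaw] about the fixed x, y, z axes, in that order (R = Rz(yaw) Ry(pitch) Rx(roll)).
In Python, from cell import state, imaging, env, spot_in, mark_of gives the robot as it stands. The module is installed in compiled form; this text tells all that it offers.
- The arm moves only by the tool step_arm, never from a script. Its argument "increments" is a list of rows, each an object with "slide": the shift along the tool's x, y, z in m, a list of three; "roll": the turn about the tool's z in rad. A call has 1 to 5 rows; each row is the pose to reach, as a shift and turn from the pose commanded when the call began, along the tool's axes at that moment; what a row does not reach only later rows make up. A row lasts 1/8 s, in which the tool goes at most 62.5 mm and 10.7 degrees, less where a joint would pass 70% of its speed; a pose out of reach is approached as far as the arm can. A call with a gripper value outside its range is refused whole. "fingers" is the opening, from 0 (shut) to 1 (fully open), set as the call begins (left out, the last holds). The fingers move at their own pace and stop on an object; the grip force is fixed at half the most. Time passes only in rows, so rows that repeat a pose let the fingers close. It gives the time, the measured TCP pose, the force, the opening and the grip force at its end, in the units of the state.
- state(): the state, without advancing time (a new reading comes with each control period).
- imaging.read_camera(name): name is "side" or "top"; returns a dict with "color" (420x560x3 uint8, red, green, blue), "z_map" (420x560 float32, mm along the optical axis (not along the pixel's ray), 0 where there is no reading), "intrinsics" (3x3 intrinsics, pixels), "camera_from_world" (4x4, takes a point from world to camera coordinates). Camera axes: x right, y up, looking along -z (the intrinsics and any distortion apply to the point x, -y, -z); pixel columns grow to the right and rows downward; lengths in mm; the calibration is good to about 2 mm. A picture is of the moment at which its call begins.
- env.job_done(): hands the job in; it is judged then, once.
Trained networks look in the newest picture that a camera, given by its name, has taken for a name from the list of things; names that differ only in an ending like _2 or _b are one class to them, and where a whole thing is asked for, a point or a joint stands for the part that bears it (a point fixed in the world has none). Each returns a list of dicts, best first, with "confidence" (0 to 1); they miss things now and then, are a little off and sometimes report something else, mostly with a low value. They report only what shows in the picture. A call takes as long as a camera call. They do not tell look-alikes from the thing itself.
- spot_in(camera, target): "bbox" ([left, top, right, bottom] in pixels, round what is visible of it).
- mark_of(camera, target): "uv" ([column, row] in pixels: a listed point, or the origin of a listed thing).
The state is a dict: "t": time; "joints": joint angles; "qvel": joint speeds; "tau": joint torques, N m; "eef_pos": TCP position; "tcp_rot": TCP orientation; "ft_force": force on the tool from outside, world axes, zero at the start; "moment": the same for the moment, N m; "opening": opening from 0.0 (shut) to 1.0 (fully open); "grip_force": force on a finger pad.
Only numpy, scipy, OpenCV 4.12 (cv2) and the standard library are available. Lean on these libraries where they do the work, as an engineer would, in place of code of your own. Each camera call takes 0.05 s, during which the arm holds its last target. There are 200 camera calls.

## Task

Set the labelling jig for the green carton: swing the stop's red-knobbed clamp lever open, then slide the blue stop toward the black fence so that its sprung buffer pushes the carton square against the fence and the buffer goes about half way in (its red mark just disappears), without crushing the carton. Then swing the lever back to fully locked and leave the carton so held, disturbing nothing else on the counter.

Things in the scene. Friction and masses are not known exactly. Their poses are not given: they have to be found in the camera images.
- jig: labelling jig, fixed: grey bed 120 x 380 x 12 mm (x, y, z), aluminium rail along y from x = 30 to 56, top 34 mm high. Origin: centre of underside, on the counter. At the -y end stands a black fence across the bed, 82 mm wide, top 47 mm high; it is adjustable, its face anywhere between y = -165 and -150 mm, and this is not measured: the carton's seat must be felt or seen
- stop: blue sliding stop on the rail, axes as the jig's, sliding along the jig's y; block x -38 to 70, y -25 to 47, z 14 to 56 mm from this origin, which lies at the jig's x = 0, on counter level, and can go from y = +115 to -25 mm of the jig. Unlocked it slides with about 6.5 N friction and stays where left; locked it takes far more to move
- push_face (a point): centre of the ribbed rubber push plate (46 mm wide in x, 24 mm high) on the stop's +y side, 33 mm above the counter; push it toward the jig's -y. With the lever open there is free room behind and above it
- lever (a joint): clamp lever on top of the stop, turning about the vertical: 0 = locked, pointing along the rail to the jig's -y; it opens clockwise seen from above, the knob going toward the jig's -x, then +y, to its end stop at 1.35 rad (pointing to -x). It grips below 0.6 rad, free above; it takes about 3 N at the knob to turn, 4 to 5 N in the last part of locking. It stays where left
- lever_knob (a point): middle of the upright red knob at the lever's end: about 18 mm thick, from 62 to 94 mm above the counter, this point 77 mm above it, 80 mm from the lever's axis; the lever's black bar below it is 12 mm wide, from 60 to 69 mm high
- lever_pivot (a point): on the lever's vertical axis, on top of the stop, 64 mm above the counter
- carton: green cardboard carton, 62 x 110 x 28 mm (x, y, z), 0.08 to 0.17 kg, lying loose on the jig's bed between buffer and fence, its long side along the jig. Origin: centre of its underside (12 mm above the counter)
- white_tags: bystander: banded bundle of white tags, 88 x 48 x 16 mm, beside the jig; leave it alone. Origin: centre of underside
- pins: bystander: round red tin, 69 mm across, 26 mm high, beyond the jig; leave it alone. Origin: centre of underside
- red_thread: bystander: spool of red thread, 28 mm across, 48 mm high, standing beyond the jig; leave it alone. Origin: centre of underside
- buffer_root (a point): on the stop's -y face, where the sprung buffer comes out, 32 mm above the counter. Its black rubber cap (30 mm across) has its face 24 mm beyond this point toward the jig's -y when free, and goes in up to 16 mm, spring 0.45 N per mm (3.6 N half way). A red mark 8 mm long on its rod, next to the block, has just disappeared at 8 mm in
Mind the look-alikes: they are no part of the job. Leave any orange or yellow look-alike of the carton alone.

How it is judged (in metres and radians):
On the way, in this order (a step that is already met when the one before it is completed fails the run):
1. the clamp lever is swung open (value of joint lever above 1 rad), for 0.1 s.
2. with the lever open, the stop's buffer presses on the carton (1.6 to 5.6 N) and the carton is square (value of joint lever above 0.9 rad and contact force between stop and carton between 1.6 and 5.6 N and angle between the y axis of carton and the y axis of jig, either way round below 0.05 rad), for 0.3 s.
3. the lever is swung back to locked (value of joint lever below 0.12 rad), for 0.2 s.
At the end, for the whole second after the job is handed in: The lever is locked (within 0.12 rad of 0), the stop's buffer presses on the carton with 1.6 to 5.6 N (3.5 to 12.5 mm in), and the carton lies still and flat on the bed, square to the jig within 0.05 rad (value of joint lever below 0.12 rad and contact force between stop and carton between 1.6 and 5.6 N and angle between the y axis of carton and the y axis of jig, either way round below 0.05 rad and z of carton in the frame of jig below 0.016 m and linear speed of carton below 0.01 m/s); the robot touches nothing.
It fails at once if the carton is crushed: the stop presses on it with more than 14 N (contact force between stop and carton above 14 N).
It fails at once if a bystander is pushed more than 20 mm (distance of any of white_tags, pins, red_thread from where it was at the start of the episode above 0.02 m).
It also fails if it takes over 72 s, if anything falls off the work surface, if the arm or the gripper's body presses on something with over 40 N, if the wrist force passes 120 N, or if a joint passes its speed limit or range.

## Working session

There is one attempt and no reset: what is moved stays moved. The work goes in short steps, Python scripts to look and compute and a tool call to move; the robot and the scene stay as the last step left them, time stands still between calls to the robot, and variables do not carry over. Pictures are saved under pics/ and viewed, at most 10 in all, crops included, and the job is handed in when it is done.

Besides the shell and the picture viewer there is one more tool, called after "Emit:" in YAML: its name, and indented under it one key for each argument. step_arm: Moves the arm, as the interface text tells. Its arguments: {"type":"object","properties":{"increments":{"type":"array"},"fingers":{"type":"number"}},"required":["increments"]}

```bash
mkdir -p pics; cat > h.py <<'E'
import numpy as np, cv2
from cell import state, imaging, env, spot_in, mark_of
def ray(c,uv):
    K=np.array(c["intrinsics"]);T=np.array(c["camera_from_world"])
    d=np.linalg.inv(K)@np.array([uv[0],uv[1],1.]);d=np.array([d[0],-d[1],-d[2]])
    R=T[:3,:3];return -R.T@T[:3,3],R.T@d
def at_z(c,uv,z):
    o,d=ray(c,uv);return o+d*(z-o[2])/d[2]
def at_depth(c,uv):
    o,d=ray(c,uv);u,v=int(round(uv[0])),int(round(uv[1]))
    return o+d*float(np.median(c["z_map"][v-1:v+2,u-1:u+2]))
def proj(c,p):
    T=np.array(c["camera_from_world"]);q=T[:3,:3]@np.array(p)+T[:3,3]
    w=np.array(c["intrinsics"])@np.array([q[0],-q[1],-q[2]]);return w[:2]/w[2]
def save(c,n,box=None,s=1):
    im=c["color"][...,::-1]
    if box: im=im[box[1]:box[3],box[0]:box[2]]
    cv2.imwrite("pics/"+n,cv2.resize(im,None,fx=s,fy=s,interpolation=cv2.INTER_CUBIC))
E
python3 - <<'E'
from h import *
np.set_printoptions(precision=1,suppress=True)
s=state();print(s["eef_pos"],s["tcp_rot"],s["opening"],s["t"])
H=dict(jig=0,stop=0,push_face=33,lever_knob=77,lever_pivot=64,carton=12,white_tags=0,pins=0,red_thread=0,buffer_root=32)
for n in("top","side"):
    c=imaging.read_camera(n);save(c,n+"0.png",s=1.4)
    for k,z in H.items():
        for m in mark_of(n,k)[:2]: print(n,k,m["confidence"],np.array(m["uv"]),at_z(c,m["uv"],z))
E
```

```text
[153.8 605.5 214. ] [-3.1 -0.   2.9] 1.0004962913163853 0.0
top jig 0.83 [270.7 217.3] [514.5 -20.    0. ]
top stop 0.64 [245.1 218.1] [509.3  67.6   0. ]
top stop 0.46 [250.8 216.3] [516.1  48.3   0. ]
top push_face 0.56 [229.5 219.5] [499.  116.6  33. ]
top lever_knob 0.47 [270.7 203.3] [550.6 -21.1  77. ]
top lever_pivot 0.45 [244.3 201.8] [555.3  66.6  64. ]
top carton 0.94 [160.4 194. ] [582.9 359.8  12. ]
top carton 0.92 [293.3 221.1] [502.1 -97.5  12. ]
top white_tags 0.76 [265.1 253.3] [391.2  -5.    0. ]
top pins 0.87 [246.8 185.2] [624.2  66.3   0. ]
top red_thread 0.57 [308.5 188.8] [ 617.5 -147.5    0. ]
top red_thread 0.42 [229.2 219. ] [504.7 121.8   0. ]
top buffer_root 0.68 [253.8 216.8] [510.5  35.7  32. ]
side jig 0.94 [265.7 218.8] [509.2 -25.7   0. ]
side jig 0.2 [255.7 200.4] [506.4 130.2   0. ]
side stop 0.9 [265.3 207.5] [525.9  61.    0. ]
side stop 0.69 [231.1 223.1] [401.  -28.2   0. ]
side push_face 0.74 [249.3 194. ] [482.5 112.5  33. ]
side lever_knob 0.46 [282.7 195.1] [562.1 -34.8  77. ]
side lever_pivot 0.55 [276.  183.3] [574.2 107.4  64. ]
side carton 0.76 [271.4 176.9] [605.2 322.9  12. ]
side carton 0.74 [245.1 330.9] [ 364.3 -530.1   12. ]
side white_tags 0.66 [232.9 223. ] [406.4 -29.    0. ]
side pins 0.61 [265.2 222.3] [502.5 -49.9   0. ]
side red_thread 0.52 [315.3 234.4] [ 624.4 -165.5    0. ]
side red_thread 0.25 [233.3 220.3] [410.1 -10.1   0. ]
side buffer_root 0.74 [261.  199.7] [511.2  54.7  32. ]
```

View pics/top0.png

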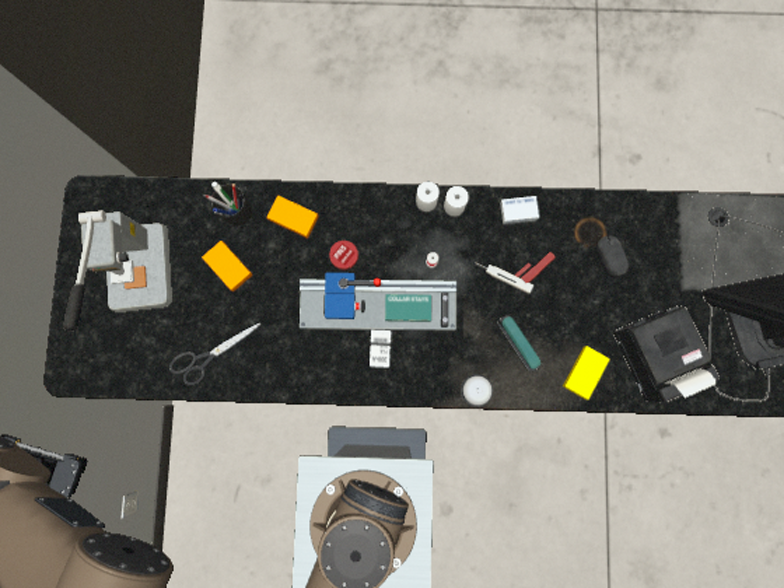

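View pics/side0.png

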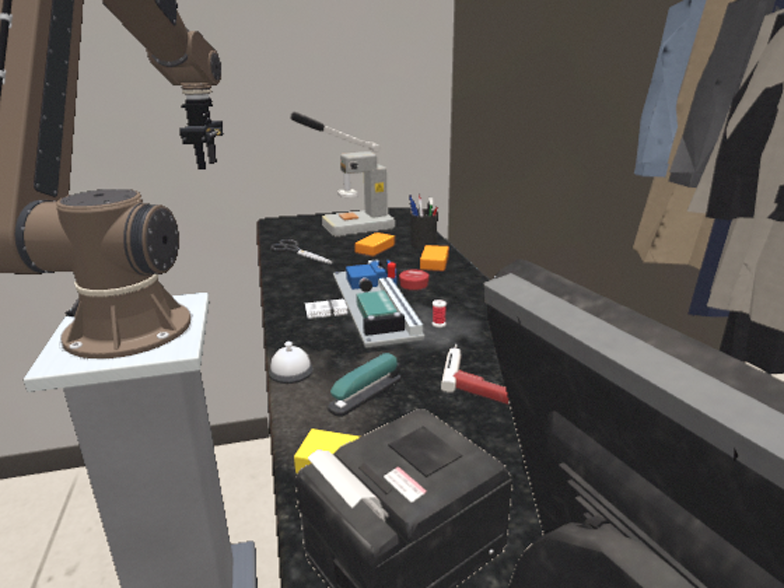

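The top picture (native pixels) shows the jig at about (214–326, 199–235), with the lever along the rail. Candidates:
- **Carton:** green (291,219). Look-alikes are orange (208,154) and (161,190), yellow (419,266) and the teal stapler (370,243). I choose the green one.
- **Knob:** red (270,202). Other red things are the tin (245,182), the spool (309,185) and the buffer mark (255,219). I choose the one at the end of the lever bar.

I'll check this in a close crop.

```bash
python3 - <<'E'
from h import *
np.set_printoptions(precision=1,suppress=True)
c=imaging.read_camera("top");save(c,"crop1.png",(205,165,340,265),5.9)
hsv=cv2.cvtColor(c["color"],cv2.COLOR_RGB2HSV);
def comp(m,box,name,z):
    M=np.zeros(m.shape,np.uint8);M[box[1]:box[3],box[0]:box[2]]=m[box[1]:box[3],box[0]:box[2]]
    n,l,st,ce=cv2.connectedComponentsWithStats(M);i=1+np.argmax(st[1:,4])
    P=np.array([at_z(c,(u,v),z)[:2] for v,u in np.argwhere(l==i)],np.float32)
    r=cv2.minAreaRect(P);print(name,st[i],"mean",P.mean(0),"rect",np.array(r[0]),np.array(r[1]),r[2])
    d=[at_depth(c,(u,v))[2] for v,u in np.argwhere(l==i)];print("  z med",np.median(d))
h,s,v=[hsv[...,i].astype(int) for i in range(3)]
comp((h>70)&(h<95)&(s>80)&(v>40),(265,200,320,240),"carton",40)
comp((h>100)&(h<125)&(s>120),(220,190,265,235),"stop",56)
comp(((h<8)|(h>172))&(s>130),(262,195,280,210),"knob",94)
comp(((h<8)|(h>172))&(s>130),(230,170,262,194),"pins",26)
bed=(s<60)&(v>90)
comp(bed,(205,190,335,240),"bed",12)
E
```

```text
carton [275 210  33  19 445] mean [499.5 -91.7] rect [505.2 -89.3] [ 60.5 106.4] 1.1623951196670532
  z med 40.699331525804155
stop [232 194  22  34 639] mean [524.6  74.5] rect [527.6  72.8] [110.3  70. ] 1.5952112674713135
  z med 51.4979743620504
knob [267 198   5   7  30] mean [554.9 -15.8] rect [555.3 -15.9] [19.7 12.9] 1.8434386253356934
  z med 90.62727726556705
pins [235 172  21  21 282] mean [630.2  69.5] rect [630.   70.6] [69.5 68.3] 1.604751706123352
  z med 25.983521342189647
bed [ 214  199  113   41 2685] mean [509.5 -19.6] rect [506.7 -17.2] [135.7 382.9] 0.981688380241394
  z med 13.713990501115404
```

View pics/crop1.png

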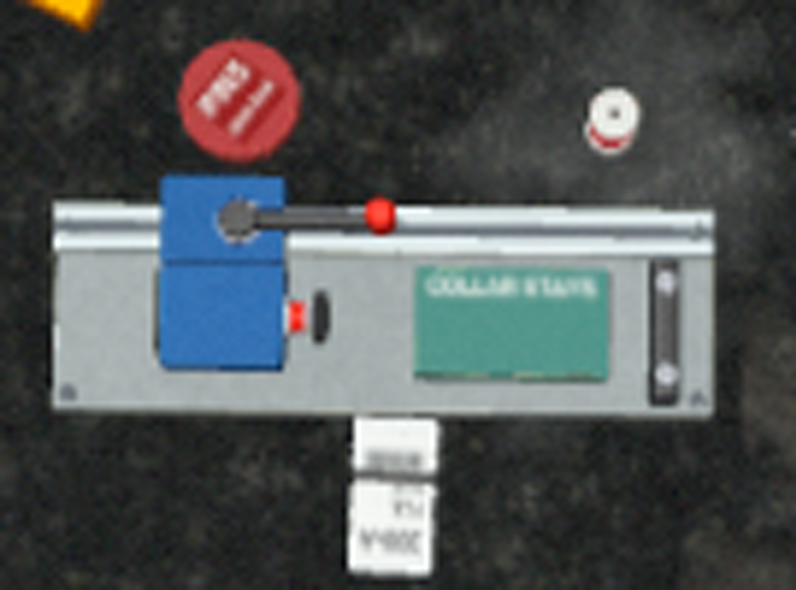

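The crop confirms it. The red knob is at the end of the bar (native ~(269.6,201.6)), the pivot at (245,202), the red buffer mark beside the blue block, and the green carton sits about 20 mm short of the fence and roughly square. The jig is nearly aligned with the world: origin about (511,−18), yaw about 0.02. The stop is at about +80 and the pivot at about (554,64).

```bash
cat >> h.py <<'E'
from scipy.spatial.transform import Rotation as Ro
def plan(*wps):
    s=state();R=Ro.from_euler("xyz",s["tcp_rot"]).as_matrix();p=np.array(s["eef_pos"])
    yaw=np.arctan2(R[1,0],R[0,0]);print("now",p.round(1),"yaw",round(yaw,3),"F",np.round(s["ft_force"],1),"t",s["t"],"R33",R[2,2].round(4))
    for w in wps:
        d=R.T@(np.array(w[:3])-p)/1000;r=-((w[3]-yaw+np.pi)%(2*np.pi)-np.pi)
        print("->",w,"slide",d.round(4),"roll",round(r,3))
PIV=np.array([554,64.]);JY=0.02
def lev(th,off,z=76):
    "tool pose beside knob at lever angle th, off>0 = locking side"
    a=th-JY;K=PIV+80*np.array([-np.sin(a),-np.cos(a)]);q=K+off*np.array([-np.cos(a),np.sin(a)])
    return (*q.round(1),z,round(np.pi/2-a,3))
E
python3 -c "
from h import *
plan((*lev(0,-35)[:2],170,1.59))"
```

```text
now [153.9 605.8 214.7] yaw 2.893 F [-0.8  0.4 -0.9] t 1.15 R33 -1.0
-> (np.float64(590.6), np.float64(-15.3), 170, 1.59) slide [-0.5762 -0.4944  0.0446] roll 1.303
```

Emit:
step_arm:
  increments:
    - {"slide":[-0.048,-0.041,0],"roll":0.15}
    - {"slide":[-0.096,-0.082,0],"roll":0.3}
    - {"slide":[-0.144,-0.123,0],"roll":0.45}
    - {"slide":[-0.192,-0.164,0],"roll":0.6}
    - {"slide":[-0.24,-0.205,0],"roll":0.75}
  fingers: 0

```text
t: 1.78
eef_pos: [335.1, 348.9, 214.9]
tcp_rot: [3.141, -0.0, 2.138]
ft_force: [1.0, -0.2, 0.1]
opening: 0.532
grip_force: 0.0
```

```bash
python3 -c "
from h import *
plan((*lev(0,-35)[:2],170,1.59))"
```

```text
now [335.1 348.9 214.9] yaw 2.138 F [ 1.  -0.2  0.1] t 1.775 R33 -1.0
-> (np.float64(590.6), np.float64(-15.3), 170, 1.59) slide [-0.4445  0.0197  0.0449] roll 0.548
```

Emit:
step_arm:
  increments:
    - {"slide":[-0.055,0.002,0],"roll":0.11}
    - {"slide":[-0.11,0.004,0],"roll":0.22}
    - {"slide":[-0.165,0.006,0],"roll":0.33}
    - {"slide":[-0.22,0.008,0],"roll":0.44}
    - {"slide":[-0.275,0.012,0],"roll":0.548}

```text
t: 2.4
eef_pos: [494.0, 124.1, 214.9]
tcp_rot: [3.141, -0.0, 1.591]
ft_force: [0.9, 1.1, 0.4]
opening: 0.025
grip_force: 0.0
```

```bash
python3 -c "
from h import *
plan((*lev(0,-35)[:2],110,1.59))"
```

```text
now [494.  124.1 214.9] yaw 1.591 F [0.9 1.1 0.4] t 2.4 R33 -1.0
-> (np.float64(590.6), np.float64(-15.3), 110, 1.59) slide [-0.1414  0.0936  0.1049] roll 0.001
```

Emit:
step_arm:
  increments:
    - {"slide":[-0.045,0.032,0],"roll":0}
    - {"slide":[-0.095,0.064,0.01],"roll":0}
    - {"slide":[-0.141,0.0935,0.05],"roll":0}
    - {"slide":[-0.141,0.0935,0.105],"roll":0}
    - {"slide":[-0.141,0.0935,0.105],"roll":0}

```text
t: 3.02
eef_pos: [588.2, -13.3, 106.4]
tcp_rot: [-3.134, -0.001, 1.594]
ft_force: [0.7, -0.0, 0.9]
opening: 0.008
grip_force: 0.0
```

```bash
python3 - <<'E'
from h import *
plan(lev(0,-35,78),lev(0,-24,78))
c=imaging.read_camera("side");save(c,"s1.png",(225,170,325,250),7)
E
```

```text
now [588.2 -13.3 106.4] yaw 1.594 F [ 0.7 -0.   0.9] t 3.025 R33 -1.0
-> (np.float64(590.6), np.float64(-15.3), 78, 1.591) slide [-0.0021  0.0026  0.0284] roll 0.003
-> (np.float64(579.6), np.float64(-15.5), 78, 1.591) slide [-0.0021 -0.0085  0.0285] roll 0.003
```

View pics/s1.png

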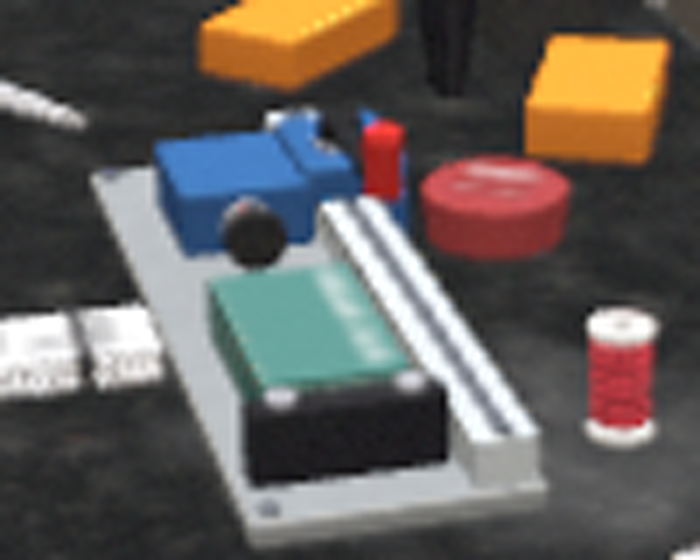

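The side crop shows the closed fingertips at crop (448,90), beyond and above the red knob at (380,160), with the tin and spool clear. I'll go down and touch the knob from +x.

Emit:
step_arm:
  increments:
    - {"slide":[0,0.003,0.014],"roll":0}
    - {"slide":[0,0.003,0.0285],"roll":0}
    - {"slide":[0,-0.003,0.0285],"roll":0}
    - {"slide":[0,-0.008,0.0285],"roll":0}
    - {"slide":[0,-0.01,0.0285],"roll":0}

```text
t: 3.7
eef_pos: [579.8, -13.1, 81.7]
tcp_rot: [3.141, 0.0, 1.595]
ft_force: [0.3, 0.2, -0.2]
opening: 0.005
grip_force: 0.0
```

```bash
python3 - <<'E'
from h import *
plan(*[lev(t,-20,78) for t in (0,.15,.3,.45,.6,.75,.9)])
E
```

```text
now [579.8 -13.1  81.7] yaw 1.595 F [ 0.3  0.2 -0.2] t 3.7 R33 -1.0
-> (np.float64(575.6), np.float64(-15.6), 78, 1.591) slide [-0.0024 -0.0042  0.0037] roll 0.004
-> (np.float64(563.5), np.float64(-17.9), 78, 1.441) slide [-0.0044 -0.0164  0.0037] roll 0.154
-> (np.float64(551.1), np.float64(-18.4), 78, 1.291) slide [-0.0046 -0.0288  0.0037] roll 0.304
-> (np.float64(538.8), np.float64(-17.1), 78, 1.141) slide [-0.003  -0.0411  0.0037] roll 0.454
-> (np.float64(526.9), np.float64(-13.9), 78, 0.991) slide [ 0.0005 -0.0529  0.0036] roll 0.604
-> (np.float64(515.6), np.float64(-9.0), 78, 0.841) slide [ 0.0056 -0.0641  0.0036] roll 0.754
-> (np.float64(505.1), np.float64(-2.4), 78, 0.691) slide [ 0.0125 -0.0744  0.0036] roll 0.904
```

Emit:
step_arm:
  increments:
    - {"slide":[-0.0024,-0.0042,0.0037],"roll":0}
    - {"slide":[-0.0035,-0.01,0.0037],"roll":0.077}
    - {"slide":[-0.0044,-0.0164,0.0037],"roll":0.154}
    - {"slide":[-0.0046,-0.0226,0.0037],"roll":0.23}
    - {"slide":[-0.0046,-0.0288,0.0037],"roll":0.304}

```text
t: 4.32
eef_pos: [551.7, -18.6, 77.6]
tcp_rot: [3.14, -0.0, 1.288]
ft_force: [2.9, 1.4, 0.9]
opening: 0.004
grip_force: 1.1
```

```bash
python3 - <<'E'
from h import *
plan(*[lev(t,-20,78) for t in (.4,.5,.6,.7,.8)])
E
```

```text
now [551.7 -18.6  77.6] yaw 1.288 F [2.9 1.4 0.9] t 4.325 R33 -1.0
-> (np.float64(542.9), np.float64(-17.7), 78, 1.191) slide [-0.0016 -0.0087 -0.0004] roll 0.097
-> (np.float64(534.8), np.float64(-16.2), 78, 1.091) slide [-0.0024 -0.0169 -0.0005] roll 0.197
-> (np.float64(526.9), np.float64(-13.9), 78, 0.991) slide [-0.0024 -0.0251 -0.0005] roll 0.297
-> (np.float64(519.2), np.float64(-10.8), 78, 0.891) slide [-0.0016 -0.0334 -0.0005] roll 0.397
-> (np.float64(512.0), np.float64(-6.9), 78, 0.791) slide [ 0.0002 -0.0414 -0.0005] roll 0.497
```

In contact, at about 3 N. I'll carry on along the arc.

Emit:
step_arm:
  increments:
    - {"slide":[-0.0016,-0.0087,0],"roll":0.097}
    - {"slide":[-0.0024,-0.0169,0],"roll":0.197}
    - {"slide":[-0.0024,-0.0251,0],"roll":0.297}
    - {"slide":[-0.0016,-0.0334,0],"roll":0.397}
    - {"slide":[0.0002,-0.0414,0],"roll":0.497}

```text
t: 4.95
eef_pos: [512.2, -7.0, 77.7]
tcp_rot: [3.14, -0.002, 0.79]
ft_force: [2.6, -0.6, 1.1]
opening: 0.003
grip_force: 1.4
```

```bash
python3 - <<'E'
from h import *
plan(*[lev(t,-20,78) for t in (.9,1.0,1.1,1.2,1.28)])
E
```

```text
now [512.2  -7.   77.7] yaw 0.79 F [ 2.6 -0.6  1.1] t 4.95 R33 -1.0
-> (np.float64(505.1), np.float64(-2.4), 78, 0.691) slide [-0.0017 -0.0083 -0.0003] roll 0.099
-> (np.float64(498.7), np.float64(2.8), 78, 0.591) slide [-0.0025 -0.0166 -0.0003] roll 0.199
-> (np.float64(492.9), np.float64(8.7), 78, 0.491) slide [-0.0024 -0.0248 -0.0003] roll 0.299
-> (np.float64(487.7), np.float64(15.0), 78, 0.391) slide [-0.0016 -0.033  -0.0003] roll 0.399
-> (np.float64(483.9), np.float64(20.5), 78, 0.311) slide [-0.0004 -0.0395 -0.0004] roll 0.479
```

Emit:
step_arm:
  increments:
    - {"slide":[-0.0017,-0.0083,0],"roll":0.099}
    - {"slide":[-0.0025,-0.0166,0],"roll":0.199}
    - {"slide":[-0.0024,-0.0248,0],"roll":0.299}
    - {"slide":[-0.0016,-0.033,0],"roll":0.399}
    - {"slide":[-0.0004,-0.0395,0],"roll":0.479}

```text
t: 5.58
eef_pos: [483.8, 20.4, 77.7]
tcp_rot: [3.141, -0.002, 0.312]
ft_force: [3.0, -1.9, 0.5]
opening: 0.002
grip_force: 1.4
```

```bash
python3 - <<'E'
from h import *
# next: retreat -y, rise, to behind push face
plan((484,5,78,.31),(484,5,170,.31),(500,150,170,1.59))
E
```

```text
now [483.8  20.4  77.7] yaw 0.312 F [ 3.  -1.9  0.5] t 5.575 R33 -1.0
-> (484, 5, 78, 0.31) slide [-0.0046  0.0147 -0.0003] roll 0.002
-> (484, 5, 170, 0.31) slide [-0.0044  0.0148 -0.0923] roll 0.002
-> (500, 150, 170, 1.59) slide [ 0.0553 -0.1183 -0.0923] roll -1.278
```

Emit:
step_arm:
  increments:
    - {"slide":[-0.0046,0.0147,0],"roll":0}
    - {"slide":[-0.0046,0.0147,-0.045],"roll":0}
    - {"slide":[-0.0046,0.0147,-0.1],"roll":0}
    - {"slide":[0.012,-0.022,-0.1],"roll":-0.18}
    - {"slide":[0.03,-0.06,-0.1],"roll":-0.36}

```text
t: 6.2
eef_pos: [493.6, 86.4, 178.2]
tcp_rot: [3.141, -0.001, 0.681]
ft_force: [-0.2, -0.6, -0.4]
opening: 0.01
grip_force: 0.0
```

Emit:
step_arm:
  increments:
    - {"slide":[0.013,-0.038,0],"roll":-0.18}
    - {"slide":[0.037,-0.07,0],"roll":-0.36}
    - {"slide":[0.057,-0.102,0],"roll":-0.54}
    - {"slide":[0.07,-0.13,0],"roll":-0.72}
    - {"slide":[0.07,-0.13,0],"roll":-0.9}

```text
t: 6.82
eef_pos: [466.4, 232.8, 177.2]
tcp_rot: [-3.141, -0.0, 1.585]
ft_force: [0.6, 0.2, -0.1]
opening: 0.002
grip_force: 0.0
```

```bash
python3 - <<'E'
from h import *
plan((500,165,170,1.59))
c=imaging.read_camera("top");print([(m["confidence"],m["uv"],at_z(c,m["uv"],33)) for m in mark_of("top","push_face")[:2]])
save(c,"t2.png",(205,165,340,265),5.9)
c=imaging.read_camera("side");print([(m["confidence"],m["uv"],at_z(c,m["uv"],33)) for m in mark_of("side","push_face")[:2]])
E
```

```text
now [466.4 232.8 177.2] yaw 1.585 F [ 0.6  0.2 -0.1] t 6.825 R33 -1.0
-> (500, 165, 170, 1.59) slide [-0.0682  0.0326  0.0072] roll -0.005
[(0.79, [230.6, 217.3], array([506.49055427, 113.25640122,  33.        ]))]
[(0.69, [255.0, 192.2], array([504.09004019, 123.82351052,  33.        ]))]
```

View pics/t2.png

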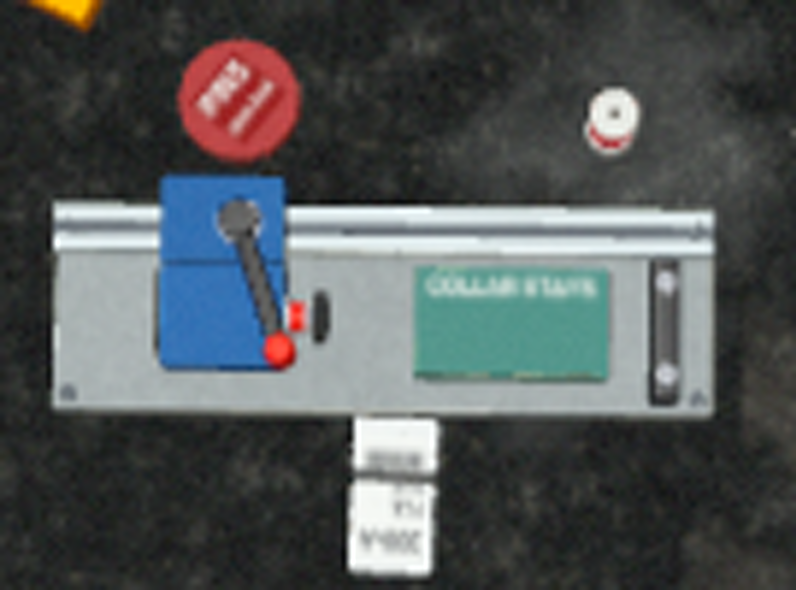

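The lever is open: the knob is now at crop (279,350), about 1.28 rad. The stop has not moved and its red mark is still visible at (297,315). Next I go behind the push plate at about (505,113).

Emit:
step_arm:
  increments:
    - {"slide":[-0.035,0.019,0],"roll":0}
    - {"slide":[-0.071,0.0385,0.01],"roll":0}
    - {"slide":[-0.071,0.0385,0.06],"roll":0}
    - {"slide":[-0.071,0.0385,0.11],"roll":0}
    - {"slide":[-0.071,0.0385,0.15],"roll":0}

```text
t: 7.65
eef_pos: [505.3, 160.2, 25.8]
tcp_rot: [-3.141, 0.0, 1.57]
ft_force: [0.6, -0.2, -0.2]
opening: 0.005
grip_force: 0.0
```

```bash
python3 - <<'E'
from h import *
plan((505,140,25,1.59),(505.2,128,25,1.59))
E
```

```text
now [505.3 160.2  25.8] yaw 1.57 F [ 0.6 -0.2 -0.2] t 7.65 R33 -1.0
-> (505, 140, 25, 1.59) slide [-0.0202 -0.0003  0.0008] roll -0.02
-> (505.2, 128, 25, 1.59) slide [-0.0322 -0.0001  0.0008] roll -0.02
```

Emit:
step_arm:
  increments:
    - {"slide":[-0.015,0,0.001],"roll":0}
    - {"slide":[-0.03,0,0.001],"roll":0}
    - {"slide":[-0.035,0,0.001],"roll":0}
    - {"slide":[-0.04,0,0.001],"roll":0}
    - {"slide":[-0.045,0,0.001],"roll":0}

```text
t: 8.28
eef_pos: [506.3, 116.7, 27.6]
tcp_rot: [3.139, -0.001, 1.574]
ft_force: [0.4, 6.9, 4.9]
opening: 0.007
grip_force: 3.3
```

Emit:
step_arm:
  increments:
    - {"slide":[-0.006,0,0],"roll":0}
    - {"slide":[-0.012,0,0],"roll":0}
    - {"slide":[-0.018,0,0],"roll":0}
    - {"slide":[-0.024,0,0],"roll":0}
    - {"slide":[-0.03,0,0],"roll":0}

```text
t: 8.9
eef_pos: [506.7, 86.8, 27.5]
tcp_rot: [3.138, -0.001, 1.575]
ft_force: [1.7, 7.8, 4.1]
opening: 0.005
grip_force: 3.3
```

```bash
python3 - <<'E'
from h import *
plan((505,20,25,1.59))
c=imaging.read_camera("top")
hsv=cv2.cvtColor(c["color"],cv2.COLOR_RGB2HSV);h,s,v=[hsv[...,i].astype(int) for i in range(3)]
for n,m,z in(("carton",(h>70)&(h<95)&(s>80)&(v>40),40),("stop",(h>100)&(h<125)&(s>120),56)):
    M=np.zeros(h.shape,bool);M[190:240,222:322]=m[190:240,222:322]
    P=np.array([at_z(c,(b,a),z)[:2] for a,b in np.argwhere(M)],np.float32);r=cv2.minAreaRect(P)
    print(n,np.round(r[0],1),np.round(r[1],1),round(r[2],2),P[:,1].min(),P[:,1].max())
E
```

```text
now [506.7  86.8  27.5] yaw 1.575 F [1.7 7.8 4.1] t 8.9 R33 -1.0
-> (505, 20, 25, 1.59) slide [-0.0668 -0.002   0.0025] roll -0.015
carton [505.2 -89.3] [ 60.5 106.4] 1.16 -143.11223 -36.659286
stop [527.2  22.4] [ 37.6 109.2] 88.01 3.9371185 42.535053
```

```bash
python3 - <<'E'
from h import *
c=imaging.read_camera("top")
g=c["color"].astype(int).sum(2)
for r in (218,222,226): print(r,g[r,302:324])
for u in (314,314.5,315,315.5): print(u,at_z(c,(u,221),47),at_z(c,(u,221),12))
E
```

```text
218 [367 366 356 369 369 366 407 511 510 512 508 513 518 175 313 287 262 234
 399 509 519 510]
222 [369 370 368 365 365 365 415 514 512 510 516 518 519 188 303 285 273 233
 407 504 505 512]
226 [360 369 367 365 368 361 450 508 530 537 525 529 518 192 312 418 349 245
 402 510 510 510]
314 [ 500.04578217 -165.51212379   47.        ] [ 504.40565751 -167.73952197   12.        ]
314.5 [ 500.09198487 -167.17012577   47.        ] [ 504.45294886 -169.43659044   12.        ]
315 [ 500.13818772 -168.82813271   47.        ] [ 504.50024036 -171.13366399   12.        ]
315.5 [ 500.1843907  -170.48614461   47.        ] [ 504.54753199 -172.83074261   12.        ]
```

Emit:
step_arm:
  increments:
    - {"slide":[-0.004,-0.0003,0],"roll":0}
    - {"slide":[-0.008,-0.0006,0],"roll":0}
    - {"slide":[-0.012,-0.0009,0],"roll":0}
    - {"slide":[-0.016,-0.0012,0],"roll":0}
    - {"slide":[-0.02,-0.0015,0],"roll":0}

```text
t: 9.62
eef_pos: [505.7, 66.8, 27.1]
tcp_rot: [3.138, -0.0, 1.575]
ft_force: [4.8, 7.6, 0.8]
opening: 0.002
grip_force: 3.5
```

Emit:
step_arm:
  increments:
    - {"slide":[-0.003,0,0],"roll":0}
    - {"slide":[-0.006,0,0],"roll":0}
    - {"slide":[-0.009,0,0],"roll":0}
    - {"slide":[-0.012,0,0],"roll":0}
    - {"slide":[-0.012,0,0],"roll":0}

```text
t: 10.25
eef_pos: [505.1, 54.6, 26.9]
tcp_rot: [3.14, -0.0, 1.575]
ft_force: [0.6, 2.9, 0.9]
opening: 0.005
grip_force: 1.3
```

Emit:
step_arm:
  increments:
    - {"slide":[-0.002,0,0],"roll":0}
    - {"slide":[-0.003,0,0],"roll":0}
    - {"slide":[-0.004,0,0],"roll":0}

```text
t: 10.62
eef_pos: [505.0, 50.8, 26.8]
tcp_rot: [3.14, -0.0, 1.575]
ft_force: [3.6, 8.3, 2.4]
opening: 0.002
grip_force: 3.5
```

```bash
cat > m.py <<'E'
from h import *
plan()
c=imaging.read_camera("top")
hsv=cv2.cvtColor(c["color"],cv2.COLOR_RGB2HSV);h,s,v=[hsv[...,i].astype(int) for i in range(3)]
for n,m,z in(("carton",(h>70)&(h<95)&(s>80)&(v>40),40),("stop",(h>100)&(h<125)&(s>120),56)):
    M=np.zeros(h.shape,bool);M[190:240,222:322]=m[190:240,222:322]
    P=np.array([at_z(c,(b,a),z)[:2] for a,b in np.argwhere(M)],np.float32);r=cv2.minAreaRect(P)
    print(n,np.round(r[0],1),np.round(r[1],1),round(r[2],2),P[:,1].min(),P[:,1].max())
g=c["color"].astype(int).sum(2);print(g[221,296:320])
E
python3 m.py
```

```text
now [505.   50.8  26.8] yaw 1.575 F [3.6 8.3 2.4] t 10.625 R33 -1.0
carton [ 504.5 -109.3] [ 57.1 107. ] 1.6 -163.05508 -55.345036
stop [528.2 -15.4] [ 30.7 110. ] 85.91 -30.824745 2.8953288
[369 370 367 368 370 363 371 366 372 371 373 365 363 369 369 366 369 369
 452 152 312 289 262 233]
```

Emit:
step_arm:
  increments:
    - {"slide":[-0.001,0,0],"roll":0}
    - {"slide":[-0.002,0,0],"roll":0}
    - {"slide":[-0.003,0,0],"roll":0}

```text
t: 11.05
eef_pos: [505.1, 47.9, 26.9]
tcp_rot: [3.139, -0.0, 1.575]
ft_force: [4.3, 7.5, 1.5]
opening: 0.004
grip_force: 3.5
```

Emit:
step_arm:
  increments:
    - {"slide":[-0.001,0,0],"roll":0}
    - {"slide":[-0.002,0,0],"roll":0}
    - {"slide":[-0.003,0,0],"roll":0}

```text
t: 11.42
eef_pos: [505.1, 44.9, 26.9]
tcp_rot: [3.139, -0.0, 1.575]
ft_force: [4.0, 8.1, 2.2]
opening: 0.006
grip_force: 4.0
```

```bash
python3 m.py
```

```text
now [505.1  44.9  26.9] yaw 1.575 F [4.  8.1 2.2] t 11.425 R33 -1.0
carton [ 504.6 -114.3] [ 57.1 110.3] 1.6 -169.70287 -58.779976
stop [528.2 -22.1] [ 30.6 109.8] 85.65 -37.463577 -3.6901379
[359 359 370 367 381 370 371 365 372 365 366 374 372 363 361 364 365 366
 367 171 317 290 267 238]
```

Emit:
step_arm:
  increments:
    - {"slide":[-0.001,0,0],"roll":0}
    - {"slide":[-0.002,0,0],"roll":0}
    - {"slide":[-0.003,0,0],"roll":0}

```text
t: 11.85
eef_pos: [505.2, 42.0, 26.9]
tcp_rot: [3.139, -0.001, 1.575]
ft_force: [3.9, 9.2, 1.1]
opening: 0.005
grip_force: 4.6
```

```bash
python3 m.py; python3 - <<'E'
from h import *
c=imaging.read_camera("top");a=c["color"][205:235,240:300]
b=imaging.read_camera("side")["color"][180:240,235:295]
f=lambda x:cv2.resize(x,(390,int(390*x.shape[0]/x.shape[1])),interpolation=cv2.INTER_CUBIC)
A,B=f(a),f(b);A=cv2.copyMakeBorder(A,0,len(B)-len(A),0,0,cv2.BORDER_CONSTANT)
cv2.imwrite("pics/b3.png",np.hstack([A,B])[...,::-1])
E
```

```text
now [505.2  42.   26.9] yaw 1.575 F [3.9 9.2 1.1] t 11.85 R33 -1.0
carton [ 504.6 -114.3] [ 57.1 110.3] 1.6 -169.70287 -58.779976
stop [528.3 -25.5] [ 31.1 109.7] 85.86 -40.68128 -6.9829006
[371 370 366 370 364 370 363 366 372 369 368 367 360 377 363 372 377 371
 372 183 315 283 255 240]
```

View pics/b3.png

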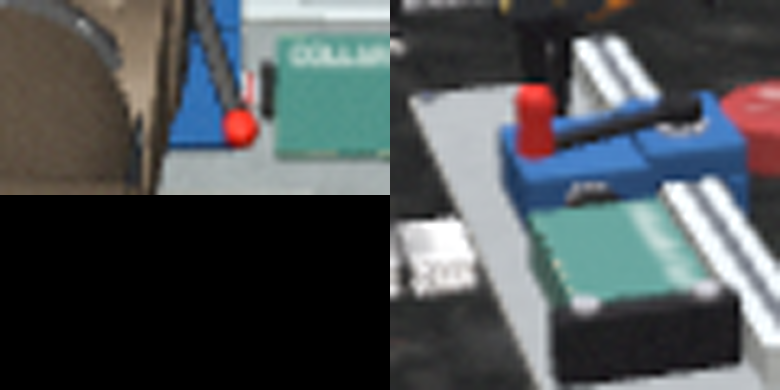

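The carton is seated, with no bed visible between it and the fence. A thin red sliver of the mark still shows at (250,88), so the buffer is about 6 mm in. I'll go about 1.5–2 mm further.

Emit:
step_arm:
  increments:
    - {"slide":[-0.001,0,0],"roll":0}
    - {"slide":[-0.0018,0,0],"roll":0}
    - {"slide":[-0.0018,0,0],"roll":0}
    - {"slide":[-0.0018,0,0],"roll":0}

```text
t: 12.5
eef_pos: [505.2, 40.2, 26.9]
tcp_rot: [3.139, -0.0, 1.575]
ft_force: [4.2, 8.4, 2.2]
opening: 0.007
grip_force: 4.3
```

```bash
python3 m.py; python3 - <<'E'
from h import *
c=imaging.read_camera("top");a=c["color"][210:228,272:286].astype(int)
print(a[...,0]-a[...,1:].max(2))
plan((505,70,27,1.59),(505,70,180,1.59))
E
```

```text
now [505.2  40.2  26.9] yaw 1.575 F [4.2 8.4 2.2] t 12.5 R33 -1.0
carton [ 504.6 -114.3] [ 57.1 110.3] 1.6 -169.70287 -58.876102
stop [528.3 -27. ] [ 29.8 110.5] 84.62 -41.998653 -7.3189464
[367 364 362 360 374 365 366 370 368 375 367 371 372 369 372 371 368 371
 368 179 317 287 268 227]
[[  -3   -2  -61 -116 -122  -59  -10   -9  -10   -9  -18  -38  -38  -39]
 [   1    0  -21 -126 -128  -60   -9   -9  -10   -9  -31  -56  -61  -51]
 [  -5   -2   -5  -86 -118  -60  -10   -9   -8   -9  -34  -63  -54  -38]
 [  -8   -1    2  -69 -119  -61  -11  -10   -9   -9  -33  -64  -50  -35]
 [ -29   -2   -2  -17 -121  -64  -10   -9   -6   -7  -35  -62  -51  -32]
 [ -78   -4   -2   -2  -81  -53   -6  -10   -5   -2  -36  -66  -62  -53]
 [-104  -10    0    1  -63  -28   -5   -3   -3   -1  -36  -64  -66  -65]
 [-125  -23    0   -1  -17  -27   -9  -10   -6   -1  -39  -67  -68  -69]
 [-131  -77   -2   -2   -3  -10   -9  -10   -4   -3  -43  -68  -68  -66]
 [-131  -82   -1   -1   -2   -9   -8  -10   -7    0  -43  -65  -67  -68]
 [-131 -120  -23   -2   -1   -3   -1    0   -1   -1  -44  -64  -66  -66]
 [-127 -125  -71   -1   15   40   13   -3    0   -3  -42  -64  -68  -67]
 [-123 -129  -82   60  179  184  177   52   12    2  -42  -64  -65  -65]
 [-126 -124  -74  176  175  177  183  156   14   -5  -37  -65  -66  -64]
 [-130 -124  -71  189  176  170  178  183   11   -9  -36  -65  -65  -66]
 [-125 -126 -117  145  185  171  185  168   15   -8  -33  -63  -67  -67]
 [-123 -120 -120   20  153  163  153   83   -5   -9  -37  -62  -65  -69]
 [ -68  -71  -70  -34   77   72   50   -3   -9  -10  -40  -63  -64  -66]]
now [505.2  40.2  26.9] yaw 1.575 F [3.9 8.5 1.8] t 12.6 R33 -1.0
-> (505, 70, 27, 1.59) slide [ 0.0298 -0.0001 -0.0001] roll -0.015
-> (505, 70, 180, 1.59) slide [ 0.0299  0.0003 -0.1531] roll -0.015
```

The red mark has just gone. I'll back away and rise.

Emit:
step_arm:
  increments:
    - {"slide":[0.01,0,0],"roll":0}
    - {"slide":[0.035,0,0],"roll":0}
    - {"slide":[0.05,0,-0.05],"roll":0}
    - {"slide":[0.09,0,-0.11],"roll":0}
    - {"slide":[0.15,0,-0.12],"roll":0}

```text
t: 13.22
eef_pos: [504.3, 185.2, 148.0]
tcp_rot: [3.138, -0.0, 1.573]
ft_force: [1.0, 0.5, -1.2]
opening: 0.003
grip_force: 0.0
```

```bash
python3 m.py; python3 - <<'E'
from h import *
np.set_printoptions(precision=1,suppress=True)
c=imaging.read_camera("top");save(c,"t4.png",(205,165,340,265),5.9)
hsv=cv2.cvtColor(c["color"],cv2.COLOR_RGB2HSV);h,s,v=[hsv[...,i].astype(int) for i in range(3)]
M=np.zeros(h.shape,bool);M[205:240,265:290]=(((h<8)|(h>172))&(s>130))[205:240,265:290]
P=np.array([at_z(c,(b,a),92) for a,b in np.argwhere(M)]);print("knob",P.mean(0),len(P))
print([(m["confidence"],at_z(c,m["uv"],64)) for m in mark_of("top","lever_pivot")[:2]])
E
```

```text
now [504.3 185.2 148. ] yaw 1.573 F [ 1.   0.5 -1.2] t 13.225 R33 -1.0
carton [ 504.6 -114.3] [ 57.1 110.3] 1.6 -169.70287 -58.779976
stop [528.1  -7.4] [107.   69.2] 1.6 -42.200314 26.436754
[379 372 367 372 381 372 381 372 369 378 374 369 375 372 367 369 374 378
 370 182 317 291 268 242]
knob [480.4 -44.1  92. ] 24
[(0.43, array([560.1,  -8.2,  64. ]))]
```

View pics/t4.png

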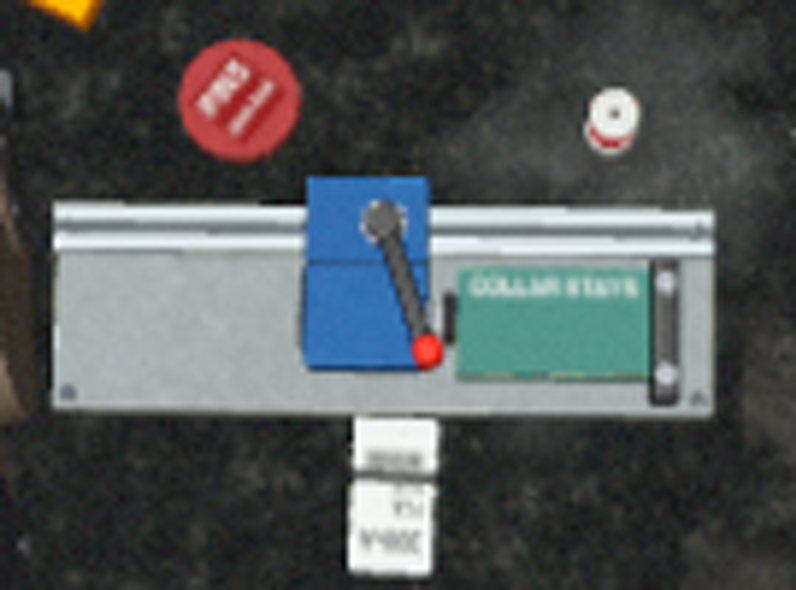

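The stop moved 80 mm. The carton sits against the fence, the red mark is gone, and the lever is still open with the knob at (427,351). Now I'll lock it.

```bash
sed -i 's/^PIV=.*/PIV=np.array([555.5,-16.2]);JY=0.02/' h.py; python3 - <<'E'
from h import *
plan(lev(1.25,35,148),lev(1.25,35,78))
E
```

```text
now [503.1 186.9 145.9] yaw 1.579 F [-1.2 -0.7 -1.1] t 13.375 R33 -1.0
-> (np.float64(468.4), np.float64(-10.0), 148, 0.341) slide [-0.1966 -0.0363 -0.0022] roll 1.238
-> (np.float64(468.4), np.float64(-10.0), 78, 0.341) slide [-0.1966 -0.0364  0.0678] roll 1.238
```

Emit:
step_arm:
  increments:
    - {"slide":[-0.03,-0.006,0],"roll":0.17}
    - {"slide":[-0.06,-0.012,0],"roll":0.34}
    - {"slide":[-0.09,-0.018,0],"roll":0.51}
    - {"slide":[-0.12,-0.024,0],"roll":0.68}
    - {"slide":[-0.15,-0.03,0],"roll":0.85}

```text
t: 14.0
eef_pos: [473.2, 32.7, 144.3]
tcp_rot: [-3.14, 0.002, 0.718]
ft_force: [0.1, 0.6, -0.8]
opening: 0.005
grip_force: 0.0
```

```bash
python3 - <<'E'
from h import *
plan(lev(1.25,35,146),lev(1.25,35,78))
E
```

```text
now [473.2  32.7 144.3] yaw 0.718 F [ 0.1  0.6 -0.8] t 14.0 R33 -1.0
-> (np.float64(468.4), np.float64(-10.0), 146, 0.341) slide [-0.0317  0.029  -0.0017] roll 0.377
-> (np.float64(468.4), np.float64(-10.0), 78, 0.341) slide [-0.0316  0.0291  0.0663] roll 0.377
```

Emit:
step_arm:
  increments:
    - {"slide":[-0.012,0.011,0],"roll":0.15}
    - {"slide":[-0.024,0.022,0],"roll":0.3}
    - {"slide":[-0.0316,0.029,0.02],"roll":0.377}
    - {"slide":[-0.0316,0.029,0.067],"roll":0.377}
    - {"slide":[-0.0316,0.029,0.067],"roll":0.377}

```text
t: 14.62
eef_pos: [467.7, -8.8, 75.7]
tcp_rot: [-3.138, 0.006, 0.347]
ft_force: [-0.2, -0.6, 0.4]
opening: 0.003
grip_force: 0.0
```

```bash
python3 - <<'E'
from h import *
plan(lev(1.25,26,78),*[lev(t,21,78) for t in (1.25,1.15,1.05,.95)])
E
```

```text
now [467.7  -8.8  75.7] yaw 0.347 F [-0.2 -0.6  0.4] t 14.625 R33 -1.0
-> (np.float64(471.4), np.float64(-18.4), 78, 0.341) slide [ 0.0002  0.0103 -0.0023] roll 0.006
-> (np.float64(473.1), np.float64(-23.1), 78, 0.341) slide [ 0.0002  0.0153 -0.0023] roll 0.006
-> (np.float64(474.2), np.float64(-31.3), 78, 0.441) slide [-0.0015  0.0234 -0.0024] roll -0.094
-> (np.float64(476.1), np.float64(-39.4), 78, 0.541) slide [-0.0025  0.0317 -0.0024] roll -0.194
-> (np.float64(478.8), np.float64(-47.2), 78, 0.641) slide [-0.0026  0.0399 -0.0024] roll -0.294
```

Emit:
step_arm:
  increments:
    - {"slide":[0,0.01,-0.002],"roll":0}
    - {"slide":[0,0.0153,-0.002],"roll":0}
    - {"slide":[-0.0015,0.0234,-0.002],"roll":-0.094}
    - {"slide":[-0.0025,0.0317,-0.002],"roll":-0.194}
    - {"slide":[-0.0026,0.04,-0.002],"roll":-0.294}

```text
t: 15.25
eef_pos: [481.3, -47.1, 81.3]
tcp_rot: [3.141, -0.001, 0.645]
ft_force: [-1.0, 3.0, 0.7]
opening: 0.006
grip_force: 1.5
```

```bash
python3 - <<'E'
from h import *
plan(*[lev(t,21,78) for t in (.85,.75,.65,.55,.45)])
E
```

```text
now [481.3 -47.1  81.3] yaw 0.645 F [-1.   3.   0.7] t 15.25 R33 -1.0
-> (np.float64(482.3), np.float64(-54.7), 78, 0.741) slide [-0.0038  0.0066  0.0033] roll -0.096
-> (np.float64(486.5), np.float64(-61.8), 78, 0.841) slide [-0.0047  0.0148  0.0033] roll -0.196
-> (np.float64(491.4), np.float64(-68.5), 78, 0.941) slide [-0.0048  0.0231  0.0033] roll -0.296
-> (np.float64(496.9), np.float64(-74.6), 78, 1.041) slide [-0.0041  0.0313  0.0033] roll -0.396
-> (np.float64(503.1), np.float64(-80.2), 78, 1.141) slide [-0.0025  0.0395  0.0033] roll -0.496
```

Emit:
step_arm:
  increments:
    - {"slide":[-0.003,0.0066,0.002],"roll":-0.096}
    - {"slide":[-0.0047,0.0148,0.003],"roll":-0.196}
    - {"slide":[-0.0048,0.0231,0.003],"roll":-0.296}
    - {"slide":[-0.0041,0.0313,0.003],"roll":-0.396}
    - {"slide":[-0.0025,0.0395,0.003],"roll":-0.496}

```text
t: 15.88
eef_pos: [502.5, -80.5, 78.3]
tcp_rot: [3.141, 0.0, 1.141]
ft_force: [-3.4, -0.5, 3.2]
opening: -0.002
grip_force: 2.1
```

```bash
python3 - <<'E'
from h import *
plan(*[lev(t,21,78) for t in (.35,.25,.17,.10,.05)])
E
```

```text
now [502.5 -80.5  78.3] yaw 1.141 F [-3.4 -0.5  3.2] t 15.875 R33 -1.0
-> (np.float64(509.7), np.float64(-85.1), 78, 1.241) slide [-0.0012  0.0084  0.0003] roll -0.1
-> (np.float64(516.8), np.float64(-89.3), 78, 1.341) slide [-0.0021  0.0166  0.0003] roll -0.2
-> (np.float64(522.8), np.float64(-92.2), 78, 1.421) slide [-0.0022  0.0233  0.0003] roll -0.28
-> (np.float64(528.2), np.float64(-94.3), 78, 1.491) slide [-0.0019  0.0291  0.0003] roll -0.35
-> (np.float64(532.1), np.float64(-95.5), 78, 1.541) slide [-0.0014  0.0331  0.0003] roll -0.4
```

Emit:
step_arm:
  increments:
    - {"slide":[-0.0012,0.0084,0],"roll":-0.1}
    - {"slide":[-0.0021,0.0166,0],"roll":-0.2}
    - {"slide":[-0.0022,0.0233,0],"roll":-0.28}
    - {"slide":[-0.0019,0.0291,0],"roll":-0.35}
    - {"slide":[-0.0014,0.0331,0],"roll":-0.4}

```text
t: 16.5
eef_pos: [532.0, -95.8, 78.2]
tcp_rot: [3.142, 0.001, 1.54]
ft_force: [-4.9, -3.7, 1.4]
opening: 0.005
grip_force: 2.2
```

Emit:
step_arm:
  increments:
    - {"slide":[0,0.002,0],"roll":-0.02}
    - {"slide":[0,0.003,0],"roll":-0.03}
    - {"slide":[0,0.004,0],"roll":-0.04}

```text
t: 16.88
eef_pos: [536.0, -95.8, 78.2]
tcp_rot: [3.141, 0.001, 1.578]
ft_force: [-3.8, -3.1, 1.5]
opening: 0.003
grip_force: 2.2
```

Emit:
step_arm:
  increments:
    - {"slide":[0,0.001,0],"roll":0}
    - {"slide":[0,0.002,0],"roll":0}
    - {"slide":[0,0.002,0],"roll":0}

```text
t: 17.25
eef_pos: [538.1, -95.7, 78.0]
tcp_rot: [3.141, 0.0, 1.578]
ft_force: [-4.2, -3.1, 2.8]
opening: 0.004
grip_force: 2.3
```

```bash
cat > k.py <<'E'
from h import *
c=imaging.read_camera("top");hsv=cv2.cvtColor(c["color"],cv2.COLOR_RGB2HSV);h,s,v=[hsv[...,i].astype(int) for i in range(3)]
M=np.zeros(h.shape,bool);M[195:236,280:305]=(((h<8)|(h>172))&(s>130))[195:236,280:305]
P=np.array([at_z(c,(b,a),94) for a,b in np.argwhere(M)]);print("knob",P.mean(0) if len(P) else 0,len(P))
plan()
E
python3 k.py
```

```text
knob 0 0
now [538.1 -95.7  78. ] yaw 1.578 F [-4.1 -3.2  3.6] t 17.3 R33 -1.0
```

Emit:
step_arm:
  increments:
    - {"slide":[0,0.001,0],"roll":0}
    - {"slide":[0,0.0015,0],"roll":0}
    - {"slide":[0,0.0015,0],"roll":0}

```text
t: 17.68
eef_pos: [539.7, -95.5, 77.8]
tcp_rot: [3.141, 0.0, 1.578]
ft_force: [-2.8, -2.8, 4.3]
opening: 0.004
grip_force: 2.4
```

Emit:
step_arm:
  increments:
    - {"slide":[0,0.001,0],"roll":0}
    - {"slide":[0,0.0015,0],"roll":0}
    - {"slide":[0,0.0015,0],"roll":0}

```text
t: 18.05
eef_pos: [541.3, -95.2, 77.2]
tcp_rot: [3.141, -0.0, 1.578]
ft_force: [-4.0, -2.7, 3.6]
opening: 0.004
grip_force: 2.4
```

Emit:
step_arm:
  increments:
    - {"slide":[0,0.001,0],"roll":0}
    - {"slide":[0,0.002,0],"roll":0}
    - {"slide":[0,0.002,0],"roll":0}

```text
t: 18.42
eef_pos: [543.2, -95.1, 76.9]
tcp_rot: [-3.141, -0.0, 1.578]
ft_force: [-2.7, -1.0, 1.7]
opening: 0.005
grip_force: 1.7
```

```bash
python3 - <<'E'
from h import *
plan()
c=imaging.read_camera("side");save(c,"s5.png",(235,175,315,235),9)
E
```

```text
now [543.2 -95.1  76.9] yaw 1.578 F [-2.7 -1.   1.7] t 18.425 R33 -1.0
```

View pics/s5.png

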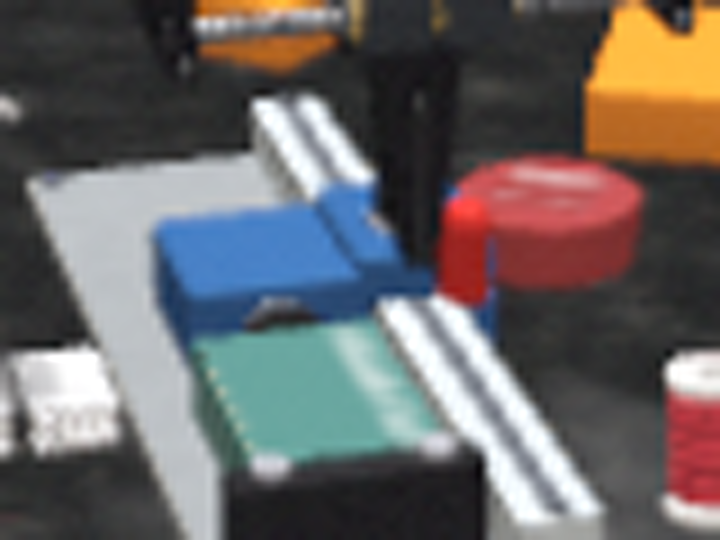

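Emit:
step_arm:
  increments:
    - {"slide":[0,0.001,0],"roll":0}
    - {"slide":[0,0.002,0],"roll":0}
    - {"slide":[0,0.0025,0],"roll":0}
    - {"slide":[0,0.0025,0],"roll":0}

```text
t: 18.98
eef_pos: [544.4, -95.1, 76.8]
tcp_rot: [-3.139, -0.001, 1.578]
ft_force: [-8.4, -3.6, 5.0]
opening: 0.006
grip_force: 5.1
```

The force has risen to 8 N and the arm has stalled, so the lever is at its locked stop. I'll retreat and check.

Emit:
step_arm:
  increments:
    - {"slide":[0,-0.01,0],"roll":0}
    - {"slide":[0,-0.025,0],"roll":0}
    - {"slide":[0,-0.025,-0.05],"roll":0}
    - {"slide":[0.03,-0.025,-0.1],"roll":0}
    - {"slide":[0.09,-0.025,-0.12],"roll":0}

```text
t: 19.6
eef_pos: [520.5, -6.3, 199.4]
tcp_rot: [3.137, 0.0, 1.575]
ft_force: [0.6, 1.3, 0.5]
opening: 0.009
grip_force: 0.0
```

Emit:
step_arm:
  increments:
    - {"slide":[0.06,0,0],"roll":0}
    - {"slide":[0.12,0,0],"roll":0}
    - {"slide":[0.18,0,0],"roll":0}
    - {"slide":[0.24,0,0],"roll":0}
    - {"slide":[0.24,0,0],"roll":0}

```text
t: 20.23
eef_pos: [517.3, 237.2, 196.5]
tcp_rot: [3.141, -0.001, 1.582]
ft_force: [-0.3, -0.7, 1.0]
opening: 0.004
grip_force: 0.0
```

```bash
python3 k.py; python3 m.py; python3 - <<'E'
from h import *
c=imaging.read_camera("top");save(c,"t6.png",(205,165,340,265),5.9)
E
```

```text
knob [556.45986405 -96.72846977  94.        ] 28
now [517.5 235.3 196.5] yaw 1.581 F [-0.3 -0.  -1. ] t 20.275 R33 -1.0
now [517.5 235.3 196.5] yaw 1.581 F [-0.3 -0.  -1. ] t 20.275 R33 -1.0
carton [ 504.6 -114.3] [ 57.1 110.3] 1.6 -169.70287 -58.779976
stop [528.1  -7.4] [107.   69.2] 1.6 -41.998653 26.436754
[373 366 376 374 373 368 372 370 364 373 367 373 375 376 377 370 372 366
 374 178 315 296 260 244]
```

View pics/t6.png

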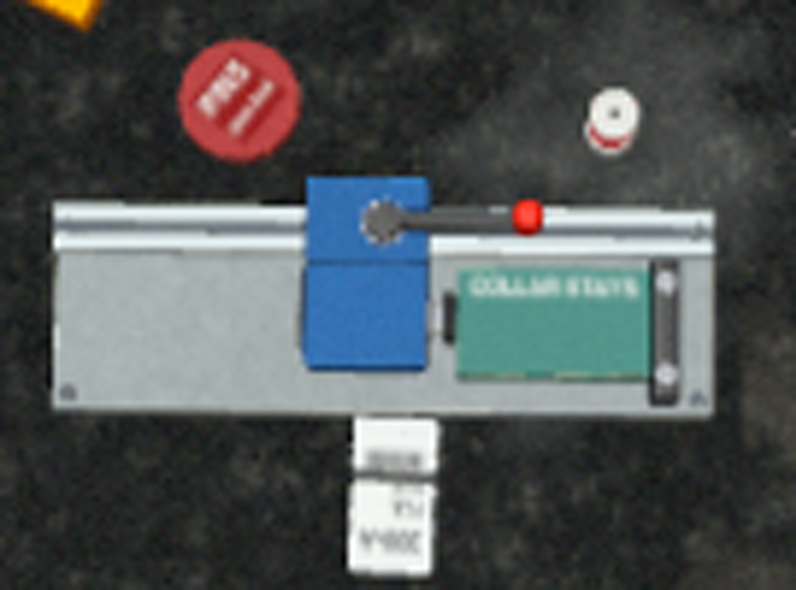

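The lever lies along the rail as it did at the start (knob at crop (527,216)). The stop has not moved, the red mark is gone, and the carton is square against the fence. The bystanders are where they were, so I'll hand in.

```bash
python3 -c "
from cell import env
print(env.job_done())"
```

```text
the job is handed in; nothing more can be done
None
```

I handed the job in, and no verdict came back. My last pictures show the carton square against the fence, the red mark just gone (buffer about 8 mm in), the lever back in its locked position, and the tags, tin and thread unmoved.

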